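Prop the lid of the drying box half open on its stay

ROBOT

A 6-joint arm with a two-finger parallel gripper is mounted at the origin on a cart in front of the work surface, level with it; the furniture and walls round the work are solid. World frame = base frame: x ahead of the robot, y to its left, z up, the work surface at z = 0. Lengths are in mm, angles in rad, forces in N, time in s.
With the tool pointing down it reaches from about 300 to 775 mm from the base axis. Payload 14.6 kg.
Tool frame: the origin (TCP) lies midway between the tips of the shut fingers; the grasp point (between the pads) lies grasp_offset behind it (grasp_offset is the distance from the TCP to the grasp point, in mm); z points along the fingers, y is the line along which they close (so a half turn about z gives the same grasp; the last joint's range is limited). The gripper opens to 94 mm and grips with 3 to 60 N. Pads are 16 mm wide; open, the fingers measure 119 mm over their backs; the gripper's body (75 mm by 177 mm) begins 78 mm behind the grasp point.
Start: joints at [-1.193, 0.3, 1.521, -0, 1.321, -0.067], TCP at [236.644, -496.476, 177.846] pointing down, gripper open.
Joint ranges: [-3.03, 3.03], [-0.79, 2.21], [0.23, 2.52], [-1.04, 4.18], [0, 3.07], [-2.55, 2.55]. Speed limits (rad/s): [2.22, 2.22, 2.57, 3.14, 3.14, 3.14].

INTERFACE

Orientations are given as [roll, pitch, yaw] about the fixed x, y, z axes, in that order (R = Rz(yaw) Ry(pitch) Rx(roll)).
In Python, from cell import * gives the robot as it stands. The module is installed in compiled form; this text tells all that it offers.
- The arm moves only by the shell command python3 -m jog 'ROWS' [FORCE]. ROWS is JSON, a list of rows, each a list of 3 entries, a list of its own where there are three numbers: the finger opening in mm, from 0 to 94, then the shift along the tool's x, y, z in units of 50 mm (1.0 is 50 mm), then the turn about the tool's z in units of 180 degrees (1.0 is 180 degrees). In form: [[fingers, [dx, dy, dz], twist], ...]. A call has 1 to 20 rows; each row shifts and turns the commanded pose from where the row before left it, along the tool's axes as they then stand; what a row does not reach is not made up. A row lasts 1/10 s, in which the tool goes at most 50 mm and 8.59 degrees, less where a joint would pass 70% of its speed; a pose out of reach is approached as far as the arm can. A call with a number of a shift or a turn outside -1 to 1 is refused whole. A call with a gripper value outside its range is refused whole. The fingers move at their own pace and stop on an object; FORCE is the grip in N (left out, the last holds). Time passes only in rows, so rows that do not move let the fingers close. It gives the time, the measured TCP pose, the force, the opening and the grip force at its end, in the units of the state.
- read_state(): the state, without advancing time (a new reading comes with each control period).
- camera(name): name is "scene" or "side" or "wrist"; returns the picture (480x640x3 uint8, red, green, blue); there is no depth.
- calibration(name): a dict with "mtx" (3x3 intrinsics, pixels), "distortion" ([k1, k2, p1, p2, k3] as OpenCV has them; the pictures are not rectified), "cam_to_world" (4x4, takes a point from camera to world coordinates); the wrist camera has in their place "hand_eye" (4x4, takes a point from camera to tool coordinates, whose origin is the TCP and whose axes are the flange's). Camera axes: x right, y down, z forward; pixel columns grow to the right and rows downward; lengths in mm; the calibration is good to about 2 mm. A picture is of the moment at which its call begins: read the wrist's pose just before it. calibration takes no time and is no camera call.
- sign_off(): hands the job in; it is judged then, once.
Trained networks look in the newest picture that a camera, given by its name, has taken for a name from the list of things; names that differ only in an ending like _2 or _b are one class to them, and where a whole thing is asked for, a point or a joint stands for the part that bears it (a point fixed in the world has none). Each returns a list of dicts, best first, with "conf" (0 to 1); they miss things now and then, are a little off and sometimes report something else, mostly with a low value. They report only what shows in the picture. A call takes as long as a camera call.
- regions_of(camera, query): "pixels" (480x640 bool, what is visible of it) and "rect" ([centre column, centre row, width, height] in pixels, round what is visible of it).
The state is a dict: "clock": time; "joints": joint angles; "qd": joint speeds; "effort": joint torques, N m; "eef_pos": TCP position; "eef_rot": TCP orientation; "wrist_force": force on the tool from outside, world axes, zero at the start; "moment": the same for the moment, N m; "finger_gap": finger opening in mm; "finger_force": force on a finger pad.
Only numpy, scipy, OpenCV 4.12 (cv2) and the standard library are available. Lean on these libraries where they do the work, as an engineer would, in place of code of your own. Each camera call takes 0.05 s, during which the arm holds its last target. There are 200 camera calls.

TASK

Let the washed brushes in the drying box air: swing the blue lid all the way back until it leans open by itself, flip the box's stay fully up against its stop, then bring the lid forward and set it down gently on the tip of the stay, so that it stays propped half open when you let go. Never let the lid drop or slam, and leave the red canister and the tube beside the box where they stand.

Things in the scene. Friction and masses are not known exactly. Their poses are not given: they have to be found in the camera images.
- box: Open grey drying box, 165 (x) x 210 (y) x 85 mm high, walls 5 mm, fixed to the worktop. Origin: centre of its underside, z up; -x is its front (towards the robot), the lid's hinge is along the far upper edge at x = +82.5 mm. Two brushes and two clips lie on the inner floor (5 mm high).
- lid (a joint): Blue lid, 185 mm from hinge to front edge, 216 mm wide, 8 mm thick, 0.3 kg. Angle in rad: 0 shut, level (underside 85 mm above the worktop); 1.57 upright; stop at 1.70, where it leans back by its own weight. Before upright it falls shut if let go (letting its front edge fall over 10 mm is a drop). No latch. Shut, its lip sticks out 20 mm past the box's front: get a fingertip under it.
- lid_hinge (a point): Point on the lid's hinge axis (along the box's y), at the middle: box frame (82.5, 0, 85) mm. The lid's underside plane runs through this axis. A wall cupboard hangs above the back right of the worktop: keep a tall arm low there when reaching the raised lid, tilting the tool forward.
- lid_lip (a point): Middle of the lid's front lower edge; moves with the lid, 185 mm from lid_hinge. Its x axis runs along the lid from lip to hinge, z out of the lid's upper face.
- stay (a joint): Stay: aluminium tube 12 mm thick, 90 mm long from the pivot; a steel rod telescopes out of it, ending in a 14 mm rubber ball. Rad: 0 lying level in the box, pointing to the lid hinge (box +x); grows as the end rises; stop at 1.10. Stiff hinge, stays where left. Rod length varies, unmeasured (ball 98 to 116 mm from pivot, clamped), so the lid meets it at about 0.67 to 0.87 rad: feel for it.
- stay_pivot (a point): Pivot of the stay, fixed in the box at box frame (-54.5, -45, 63) mm; axis along the box's y. The pivot bracket is 22 mm wide; beside the lying tube there is 40 mm or more of free space on either side, and 45 mm below its axis (brush heads lie on the floor).
- jar: Black-lidded cream jar 72 mm wide, 86 mm high, at the left. Does not move. Origin: centre of its underside.
- tube: White squeeze tube standing on its cap, 43 x 70 x 134 mm, to the left of the box. Leave it. Origin: centre of its underside.
- tin: Red lidded canister 79 mm wide, 117 mm high, to the right of the box. Leave it. Origin: centre of its underside.
- tape: Roll of white tape 72 mm wide, 22 mm high, lying at the right. Does not move.
- bottle: White squeeze bottle with a blue nozzle, 38 mm wide, 130 mm high, at the right. Does not move.
- pot: White cream pot 68 mm wide, 43 mm high, at the front left. Does not move.

How it is judged:
By the outcome, as a careful person would: the job done as asked, in the order asked, and still so for the second after the job is handed in, with the robot touching nothing.
It also fails if it takes over 72 s, if anything falls off the work surface, if the arm or the gripper's body presses on something with over 40 N, if the wrist force passes 120 N, or if a joint passes its speed limit or range.

## Working session

There is one attempt and no reset: what is moved stays moved. The work goes in short steps, Python scripts to look and compute and a shell command to move; the robot and the scene stay as the last step left them, time stands still between calls to the robot, and variables do not carry over. Pictures are saved under pics/ and viewed, at most 10 in all, crops included, and the job is handed in when it is done.

```bash
mkdir -p pics
python3 - <<'E'
from cell import *
import cv2, numpy as np
s=read_state();print({k:np.round(v,3) for k,v in s.items()})
for n in ["scene","side"]:
    im=camera(n);cv2.imwrite(f"pics/{n}0.png",im[:,:,::-1])
    c=calibration(n);print(n,np.round(c["mtx"],1).tolist(),np.round(c["distortion"],3),np.round(c["cam_to_world"],3).tolist())
    for q in ["box","lid","tin","tube","stay"]:
        print(q,[(round(r["conf"],2),np.round(r["rect"]).tolist()) for r in regions_of(n,q)[:2]])
print(np.round(calibration("wrist")["hand_eye"],3).tolist())
E
```

```text
{'clock': np.float64(0.0), 'joints': array([-1.193,  0.3  ,  1.522, -0.   ,  1.321, -0.067]), 'qd': array([ 0.001, -0.001,  0.002, -0.001,  0.001,  0.001]), 'effort': array([ 3.0000e-03, -5.3179e+01, -3.5273e+01,  7.1000e-02,  2.4000e-02,
       -0.0000e+00]), 'eef_pos': array([ 236.522, -496.202,  177.269]), 'eef_rot': array([-3.14 , -0.   ,  0.445]), 'wrist_force': array([-0.251, -0.257,  0.151]), 'moment': array([-0.005,  0.016, -0.004]), 'finger_force': np.float64(0.0), 'finger_gap': np.float64(93.804)}
scene [[462.6, 0.0, 316.8], [0.0, 462.6, 241.5], [0.0, 0.0, 1.0]] [-0.097  0.     0.     0.     0.   ] [[-0.721, -0.489, 0.49, -48.437], [-0.693, 0.488, -0.531, 625.993], [0.021, -0.723, -0.691, 905.404], [0.0, 0.0, 0.0, 1.0]]
box [(0.87, [288.0, 276.0, 111.0, 100.0])]
lid [(0.74, [286.0, 270.0, 110.0, 84.0])]
tin [(0.96, [328.0, 228.0, 27.0, 43.0])]
tube [(0.75, [239.0, 314.0, 26.0, 50.0])]
stay []
side [[540.3, 0.0, 307.8], [0.0, 540.3, 234.9], [0.0, 0.0, 1.0]] [0.021 0.    0.    0.    0.   ] [[0.854, -0.245, 0.458, -96.039], [-0.519, -0.362, 0.774, -1017.675], [-0.024, -0.899, -0.437, 667.569], [0.0, 0.0, 0.0, 1.0]]
box [(0.79, [279.0, 236.0, 75.0, 72.0])]
lid [(0.76, [270.0, 213.0, 50.0, 34.0])]
tin [(0.82, [346.0, 252.0, 34.0, 52.0])]
tube [(0.97, [255.0, 199.0, 15.0, 31.0])]
stay []
[[-0.0, -0.96, -0.28, 81.177], [1.0, -0.0, 0.0, 0.284], [-0.0, -0.28, 0.96, -205.474], [0.0, 0.0, 0.0, 1.0]]
```

View pics/scene0.png

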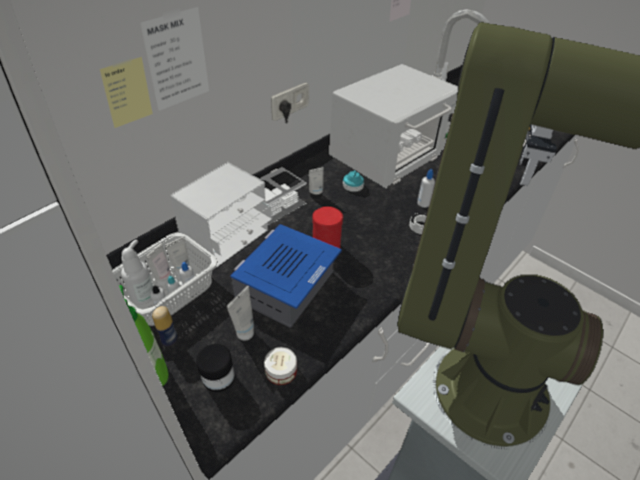

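View pics/side0.png

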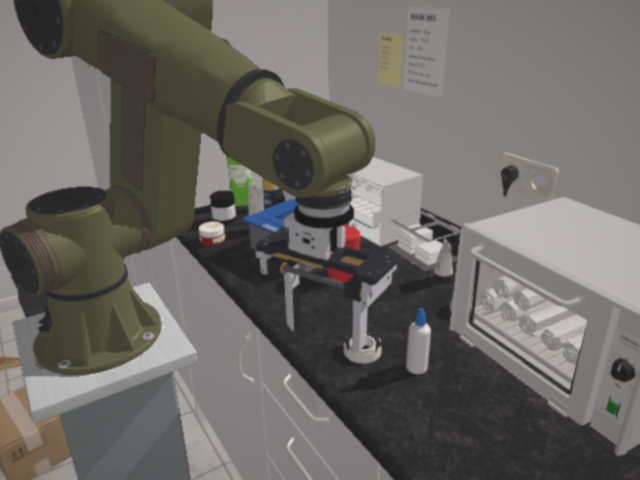

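The scene view shows the blue lid (corners about (280,227), (340,245), (295,303), (233,266)), with the red tin behind right at (328,228) and the tube in front left at (240,314). In the side view the arm hides the box. I'll fit the box pose to the lid mask.

```bash
cat > h.py <<'E'
import numpy as np, cv2
from cell import *
from scipy.optimize import minimize
from scipy.spatial.transform import Rotation as Ro
def proj(P,n,c2w=None):
    c=calibration(n); T=c["cam_to_world"] if c2w is None else c2w
    W=np.linalg.inv(np.array(T)); 
    return cv2.projectPoints(np.array(P,float).reshape(-1,3),cv2.Rodrigues(W[:3,:3])[0],W[:3,3],np.array(c["mtx"]),np.array(c["distortion"]))[0].reshape(-1,2)
def ray(uv,n,c2w=None):
    c=calibration(n); T=np.array(c["cam_to_world"] if c2w is None else c2w)
    u=cv2.undistortPoints(np.array([[uv]],float),np.array(c["mtx"]),np.array(c["distortion"]))[0,0]
    return T[:3,3],T[:3,:3]@np.array([*u,1])
def at_z(uv,n,z):
    o,d=ray(uv,n); return o+d*(z-o[2])/d[2]
def box2w(P,b):
    c,s=np.cos(b[2]),np.sin(b[2]);P=np.array(P,float).reshape(-1,3)
    return np.c_[b[0]+c*P[:,0]-s*P[:,1],b[1]+s*P[:,0]+c*P[:,1],P[:,2]]
def lidpts(th):
    o=[]
    for r in (0,185):
        for z in (0,8):
            for y in (-108,108):
                o.append([82.5-r*np.cos(th)+z*np.sin(th),y,85+r*np.sin(th)+z*np.cos(th)])
    return np.array(o)
def wristT():
    s=read_state();T=np.eye(4);T[:3,:3]=Ro.from_euler('xyz',s["eef_rot"]).as_matrix();T[:3,3]=s["eef_pos"];return T@np.array(calibration("wrist")["hand_eye"])
E
python3 - <<'E'
from h import *
im=camera("scene")
m=regions_of("scene","lid")[0]["pixels"]
hsv=cv2.cvtColor(im,cv2.COLOR_RGB2HSV)
bl=((hsv[...,0]>100)&(hsv[...,0]<125)&(hsv[...,1]>150)).astype(np.uint8)
w=np.zeros_like(bl);w[215:325,220:350]=1
bl=cv2.morphologyEx(bl*w,cv2.MORPH_CLOSE,np.ones((9,9)))
print(m.sum(),bl.sum())
def cost(b,M):
    q=np.zeros((480*4,640*4),np.uint8)
    h=cv2.convexHull((proj(box2w(lidpts(0),b),"scene")*4+1.5).astype(np.int32));cv2.fillPoly(q,[h],1)
    q=cv2.resize(q.astype(np.float32),(640,480),interpolation=cv2.INTER_AREA)
    return np.abs(q-M).sum()/M.sum()
c0=at_z((286,268),"scene",93);print(c0)
hull=np.zeros_like(bl);cn=max(cv2.findContours(bl,0,1)[0],key=cv2.contourArea);cv2.fillPoly(hull,[cv2.convexHull(cn)],1)
for M in (m.astype(float),hull.astype(float)):
    best=min((minimize(cost,[c0[0],c0[1],y],args=(M,),method="Nelder-Mead",options=dict(initial_simplex=[[c0[0],c0[1],y],[c0[0]+20,c0[1],y],[c0[0],c0[1]+20,y],[c0[0],c0[1],y+.2]])) for y in (-.4,-.1,.2,.5)),key=lambda r:r.fun)
    print(best.x,best.fun)
b=best.x
print(proj(box2w(lidpts(0),b),"scene").round())
for q,z in (("tin",117),("tube",67)):
    r=regions_of("scene",q)[0];u,v,w_,h_=r["rect"];p=at_z((u,v-h_/2+ (6 if q=="tin" else h_/2)),"scene",z);print(q,p, "box frame",np.array([[np.cos(b[2]),np.sin(b[2])],[-np.sin(b[2]),np.cos(b[2])]])@(p[:2]-b[:2]))
E
```

```text
4989 4900
[516.80386044 119.86096285  93.        ]
[5.40819445e+02 1.05869397e+02 2.27596946e-01] 0.0400631389055923
[5.40689597e+02 1.04184486e+02 2.37622580e-01] 0.024876360039564786
[[280. 225.]
 [230. 277.]
 [280. 223.]
 [230. 275.]
 [342. 251.]
 [296. 309.]
 [342. 248.]
 [296. 307.]]Traceback (most recent call last):
  File "<stdin>", line 22, in <module>
IndexError: list index out of range
```

Run:
```python
from h import *
im=camera("scene")[:,:,::-1].copy()
b=[540.7,104.2,.2376]
a=cv2.resize(im[190:350,190:400],None,fx=3.8,fy=3.7,interpolation=cv2.INTER_CUBIC)
f=lambda P:((proj(box2w(P,b),"scene")-[190,190]+.5)*[3.8,3.7]).astype(np.int32)
cv2.polylines(a,[cv2.convexHull(f(lidpts(0)))],True,(0,255,255),1)
B=[[x,y,z] for x in(-82.5,82.5) for y in (-105,105) for z in(0,85)]
cv2.polylines(a,[cv2.convexHull(f(B))],True,(0,255,0),1)
cv2.imwrite("pics/ov.png",a)
for q,z in (("tin",117),("tube",67)):
  for r in regions_of("scene",q)[:1]:
    u,v,w_,h_=r["rect"];p=at_z((u,v-h_/2+ (9 if q=="tin" else h_/2)),"scene",z);print(q,r["rect"],p, "box frame",np.array([[np.cos(b[2]),np.sin(b[2])],[-np.sin(b[2]),np.cos(b[2])]])@(p[:2]-b[:2]))
```

```text
tin [326.3, 227.9, 27.8, 40.1] [558.3430677  -65.07457709 117.        ] box frame [ -22.69488387 -168.67158188]
tube [238.3, 313.7, 29.3, 51.4] [508.61448833 276.73112563  67.        ] box frame [  9.424687   175.23596847]
```

View pics/ov.png

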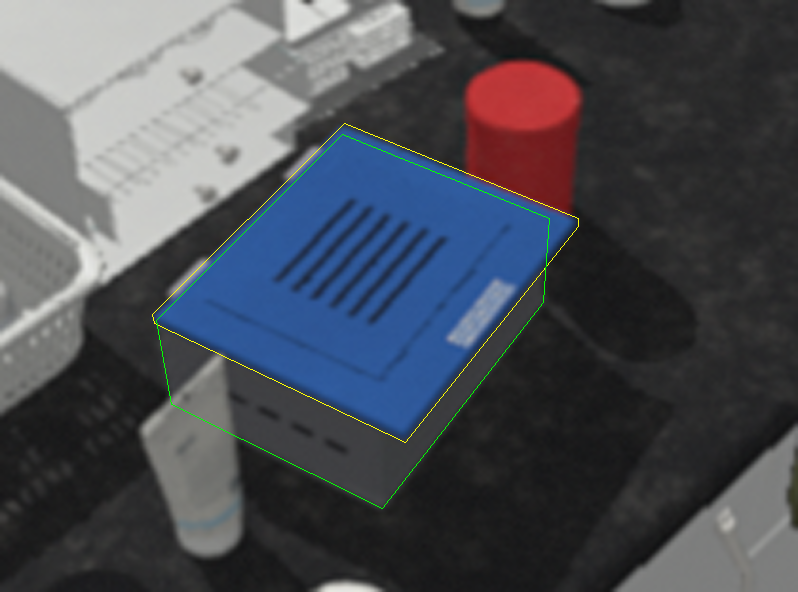

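```bash
python3 -m jog '[[0,[0.515,-0.59,0],0],[0,[0.515,-0.59,0],0],[0,[0.515,-0.59,0],0],[0,[0.515,-0.59,0],0],[0,[0.515,-0.59,0],0],[0,[0.515,-0.59,0],0],[0,[0.515,-0.59,0],0],[0,[0.515,-0.59,0],0],[0,[0.515,-0.59,0],0],[0,[0.515,-0.59,0],0],[0,[0.515,-0.59,0],0],[0,[0.515,-0.59,0],0],[0,[0.515,-0.59,0],0],[0,[0.515,-0.59,0],0],[0,[0.515,-0.59,0],0]]' 20
python3 -c "
import cell;print([n for n in dir(cell) if n[0]!='_'])
try: print(cell.grasp_offset)
except Exception as e: print(e)"
```

```text
clock: 2.4
eef_pos: [395.1, 70.9, 178.1]
eef_rot: [3.141, -0.001, 0.445]
wrist_force: [0.4, -0.9, -0.9]
finger_gap: 0.6
finger_force: 0.0
['Unreachable', 'calibration', 'camera', 'grasp_offset', 'read_state', 'regions_of', 'sign_off']
18.8
```

```bash
python3 -m jog '[[0,[0,0,0],-0.047],[0,[0,0,0],-0.047],[0,[0,0,0],-0.047],[0,[0,0,0],-0.047],[0,[0,0,0],-0.047],[0,[0,0,0],-0.047],[0,[0,0,0],-0.047],[0,[0,0,0],-0.047],[0,[0,0,0],-0.047],[0,[0,0,0],-0.047],[0,[0,0,0],-0.047],[0,[0,0,0],-0.047],[0,[0,0,0],-0.047],[0,[0,0,0],-0.047],[0,[0,0,0],-0.047],[0,[0,0,0],-0.047],[0,[0,0,0],-0.047],[0,[0,0,0],-0.047],[0,[0,0,0],-0.047],[0,[0,0,0],-0.042]]'
python3 - <<'E'
from h import *
s=read_state();print(np.round(s["joints"],3),s["wrist_force"])
im=camera("side");cv2.imwrite("pics/side1.png",cv2.resize(im[100:400,100:500],None,fx=2,fy=2)[:,:,::-1])
E
```

```text
clock: 4.4
eef_pos: [394.9, 69.2, 177.9]
eef_rot: [-3.142, 0.0, -2.895]
wrist_force: [0.2, -0.6, -0.2]
finger_gap: 0.3
finger_force: 0.0
[ 0.082 -0.041  1.906  0.     1.276 -1.736] [ 0.15111538 -0.57842596 -0.23009993]
```

View pics/side1.png

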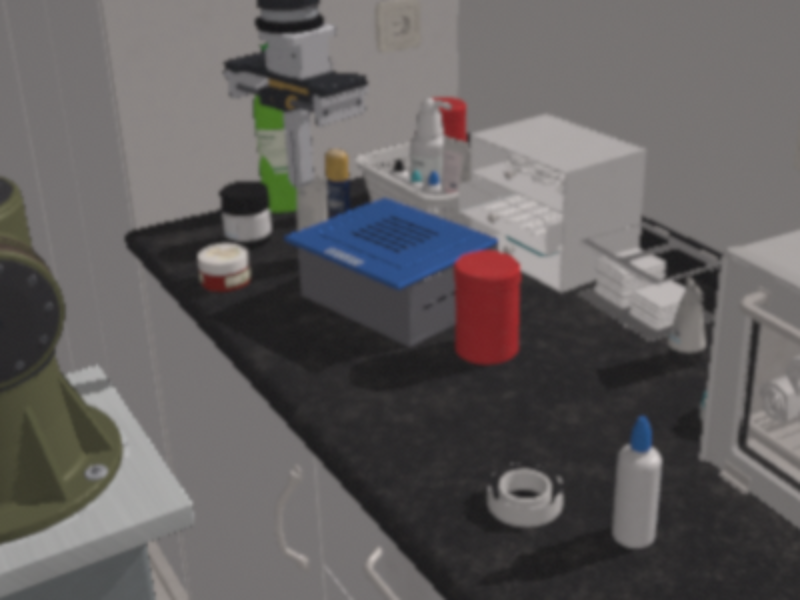

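The side view now shows the closed lid clearly (crop corners about (290,238), (390,203), (497,240), (405,278)). The gripper is closed, in front of and above the lip. I'll check the box fit with this camera.

Run:
```python
from h import *
def hullmask(n,win):
    im=camera(n);hsv=cv2.cvtColor(im,cv2.COLOR_RGB2HSV)
    bl=((hsv[...,0]>100)&(hsv[...,0]<125)&(hsv[...,1]>150)).astype(np.uint8);w=np.zeros_like(bl);w[win[0]:win[1],win[2]:win[3]]=1
    bl=cv2.morphologyEx(bl*w,cv2.MORPH_OPEN,np.ones((3,3)));cn=max(cv2.findContours(bl,0,1)[0],key=cv2.contourArea);h=np.zeros_like(bl);cv2.fillPoly(h,[cv2.convexHull(cn)],1);return h.astype(float)
S=dict(side=hullmask("side",(190,250,230,355)))
sc=hullmask("scene",(215,325,220,350))
print(S["side"].sum(),sc.sum())
S2=dict(S,scene=sc)
def cost(b,S):
    t=0
    for n,M in S.items():
        q=np.zeros((1920,2560),np.uint8)
        cv2.fillPoly(q,[cv2.convexHull((proj(box2w(lidpts(0),b),n)*4+1.5).astype(np.int32))],1)
        t+=np.abs(cv2.resize(q.astype(np.float32),(640,480),interpolation=cv2.INTER_AREA)-M).sum()/M.sum()
    return t
for s in (S,S2):
    r=minimize(cost,[540.7,104.2,.238],args=(s,),method="Nelder-Mead",options=dict(initial_simplex=[[540.7,104.2,.238],[550,104.2,.238],[540.7,114.2,.238],[540.7,104.2,.29]]));print(r.x.round(3),r.fun)
```

```text
2472.0 5031.0
[5.43077e+02 1.10136e+02 2.46000e-01] 0.10550667475728155
[5.39795e+02 1.06407e+02 2.40000e-01] 0.16056559766341885
```

```bash
python3 -m jog '[[0,[0,0,0.4],0],[0,[0,0,0.4],0],[0,[0,0,0.4],0],[0,[0,0,0.4],0],[0,[0,0,0.4],0],[0,[0,0,0.16],0],[0,[-0.2,0,0],0],[0,[-0.2,0,0],0],[0,[-0.12,0,0],0]]' 20; python3 -m jog '[[0,[-0.05,0,0],0],[0,[-0.05,0,0],0],[0,[0,0,0],0]]';  python3 -m jog '[[0,[-0.05,0,0],0],[0,[-0.05,0,0],0],[0,[0,0,0],0]]'
```

```text
clock: 5.45
eef_pos: [421.9, 75.7, 70.8]
eef_rot: [-3.141, 0.002, -2.902]
wrist_force: [0.1, 0.3, -0.1]
finger_gap: 0.2
finger_force: 0.0
clock: 5.75
eef_pos: [425.2, 76.6, 70.0]
eef_rot: [-3.142, 0.0, -2.901]
wrist_force: [-0.7, -0.2, 0.9]
finger_gap: 0.7
finger_force: 0.0
clock: 6.05
eef_pos: [430.1, 77.8, 69.9]
eef_rot: [3.142, 0.0, -2.901]
wrist_force: [-0.1, -0.5, 0.3]
finger_gap: 0.2
finger_force: 0.0
```

```bash
python3 -m jog '[[0,[-0.04,0,0],0],[0,[-0.04,0,0],0],[0,[0,0,0],0]]';  python3 -m jog '[[0,[-0.03,0,0],0],[0,[0,0,0],0]]'
```

```text
clock: 6.35
eef_pos: [434.0, 78.8, 69.9]
eef_rot: [3.142, 0.0, -2.901]
wrist_force: [-1.5, -0.6, -0.2]
finger_gap: 0.4
finger_force: 0.0
clock: 6.55
eef_pos: [435.3, 79.1, 69.9]
eef_rot: [3.142, 0.0, -2.901]
wrist_force: [-0.3, -0.2, 0.0]
finger_gap: 0.4
finger_force: 0.0
```

```bash
python3 -m jog '[[0,[-0.04,0,0],0],[0,[0,0,0],0]]';  python3 -m jog '[[0,[-0.03,0,0],0],[0,[0,0,0],0]]'
```

```text
clock: 6.75
eef_pos: [437.3, 79.6, 69.9]
eef_rot: [-3.142, 0.0, -2.901]
wrist_force: [0.4, 0.6, -1.0]
finger_gap: 0.7
finger_force: 0.0
clock: 6.95
eef_pos: [438.8, 79.9, 69.9]
eef_rot: [-3.142, 0.0, -2.901]
wrist_force: [-0.1, -0.2, -0.3]
finger_gap: 0.4
finger_force: 0.0
```

```bash
python3 -m jog '[[0,[-0.03,0,0],0],[0,[-0.01,0,0],0],[0,[0,0,0],0]]';  python3 -m jog '[[0,[-0.03,0,0],0],[0,[0,0,0],0]]'
```

```text
clock: 7.25
eef_pos: [440.6, 80.4, 69.9]
eef_rot: [-3.142, 0.0, -2.901]
wrist_force: [0.0, -0.1, -0.4]
finger_gap: 0.5
finger_force: 0.0
clock: 7.45
eef_pos: [442.2, 80.8, 69.9]
eef_rot: [3.142, 0.0, -2.901]
wrist_force: [0.3, -0.2, -0.1]
finger_gap: 0.3
finger_force: 0.0
```

```bash
python3 - <<'E'
from h import *
a=camera("side")[150:260,200:360];b=camera("scene")[200:340,220:380]
a=cv2.resize(a,(400,275),interpolation=cv2.INTER_CUBIC);b=cv2.resize(b,(400,350),interpolation=cv2.INTER_CUBIC)
cv2.imwrite("pics/c2.png",np.vstack([a,b])[:,:,::-1])
w=camera("wrist");cv2.imwrite("pics/w2.png",w[:,:,::-1])
E
python3 -c "
import cv2,numpy as np
a=cv2.imread('pics/c2.png')[:600];b=cv2.resize(cv2.imread('pics/w2.png'),(400,300))
c=np.zeros((600,800,3),np.uint8);c[:,:400]=a[:600];c[:300,400:]=b;cv2.imwrite('pics/c3.png',c)"
```

```text
(no output)
```

View pics/c3.png

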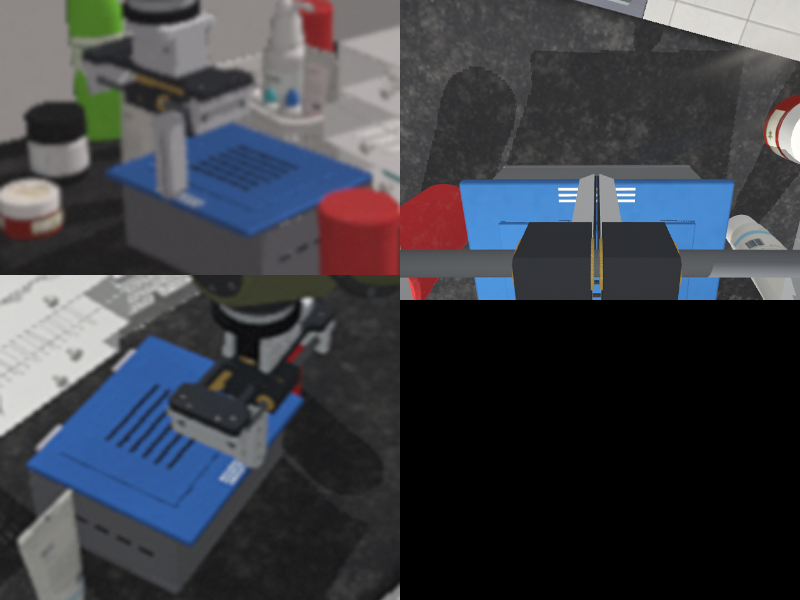

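The side and scene crops show the closed fingers standing just in front of the lip, tip below the lid. The wrist view has the lip at row ~290 of the full frame, columns 96 to 534. I'll measure the lip from the wrist view.

Run:
```python
from h import *
w=cv2.imread("pics/w2.png")[:,:,::-1].astype(int)
for c in (130,200,440,500):
    print(c,[tuple(w[r,c]) for r in range(282,300,2)])
T=wristT()
for (r,z) in ((289,85),(289,93)):
  for c in (100,315,530):
    o,d=ray((c,r),"wrist",T);p=o+d*(z-o[2])/d[2];q=p-np.array([541,105,0]);print(r,z,c,p.round(1),"bx",round(q[0]*np.cos(.24)+q[1]*np.sin(.24),1),"by",round(-q[0]*np.sin(.24)+q[1]*np.cos(.24),1))
s=read_state();p=s["eef_pos"];print(p)
```

```text
130 [(np.int64(78), np.int64(78), np.int64(74)), (np.int64(76), np.int64(74), np.int64(72)), (np.int64(63), np.int64(63), np.int64(64)), (np.int64(44), np.int64(83), np.int64(134)), (np.int64(46), np.int64(86), np.int64(140)), (np.int64(51), np.int64(92), np.int64(148)), (np.int64(61), np.int64(115), np.int64(178)), (np.int64(68), np.int64(133), np.int64(202)), (np.int64(73), np.int64(139), np.int64(208))]
200 [(np.int64(94), np.int64(96), np.int64(97)), (np.int64(94), np.int64(96), np.int64(98)), (np.int64(91), np.int64(95), np.int64(100)), (np.int64(46), np.int64(83), np.int64(136)), (np.int64(48), np.int64(91), np.int64(144)), (np.int64(52), np.int64(97), np.int64(152)), (np.int64(63), np.int64(117), np.int64(181)), (np.int64(69), np.int64(133), np.int64(203)), (np.int64(72), np.int64(138), np.int64(207))]
440 [(np.int64(94), np.int64(96), np.int64(98)), (np.int64(94), np.int64(96), np.int64(98)), (np.int64(77), np.int64(88), np.int64(108)), (np.int64(48), np.int64(88), np.int64(139)), (np.int64(49), np.int64(92), np.int64(145)), (np.int64(57), np.int64(103), np.int64(162)), (np.i
[... 184 characters left out ...]
p.int64(61), np.int64(61), np.int64(60)), (np.int64(50), np.int64(65), np.int64(84)), (np.int64(47), np.int64(87), np.int64(138)), (np.int64(48), np.int64(90), np.int64(144)), (np.int64(53), np.int64(101), np.int64(160)), (np.int64(63), np.int64(121), np.int64(187)), (np.int64(73), np.int64(137), np.int64(207)), (np.int64(72), np.int64(138), np.int64(206))]
289 85 100 [467.8 -23.9  85. ] bx -101.8 by -107.7
289 85 315 [442.2  80.5  85. ] bx -101.8 by -0.3
289 85 530 [416.6 184.8  85. ] bx -101.9 by 107.1
289 93 100 [463.3 -20.3  93. ] bx -105.2 by -103.2
289 93 315 [438.8  79.7  93. ] bx -105.3 by -0.3
289 93 530 [414.3 179.6  93. ] bx -105.4 by 102.6
[442.01891928  80.71290655  69.85784343]
```

Run:
```python
from h import *
print(np.round(calibration("wrist")["mtx"],1).tolist(),calibration("wrist")["distortion"])
T=wristT();c,s=np.cos(.24),np.sin(.24)
for x in (-94,-98,-102,-106,-110,-114):
    print(x,[proj(box2w([[x,y,z]],[541,105,.24]),"wrist",T)[0].round(1).tolist() for y,z in ((8,70),(8,85),(8,93),(8,150))])
w=cv2.imread("pics/w2.png")[265:335,250:400];cv2.imwrite("pics/w2c.png",cv2.resize(w,None,fx=5,fy=5,interpolation=cv2.INTER_NEAREST))
```

```text
[[411.2, 0.0, 314.5], [0.0, 411.2, 237.3], [0.0, 0.0, 1.0]] [0.00597547 0.         0.         0.         0.        ]
-94 [[330.3, 291.2], [331.4, 303.2], [332.0, 310.4], [338.6, 383.0]]
-98 [[330.4, 284.3], [331.5, 296.0], [332.1, 302.9], [338.8, 373.2]]
-102 [[330.5, 277.4], [331.6, 288.6], [332.2, 295.3], [339.0, 363.2]]
-106 [[330.5, 270.4], [331.7, 281.2], [332.3, 287.6], [339.1, 353.1]]
-110 [[330.6, 263.3], [331.8, 273.7], [332.4, 279.8], [339.3, 342.8]]
-114 [[330.7, 256.2], [331.9, 266.1], [332.5, 271.9], [339.5, 332.4]]
```

View pics/w2c.png

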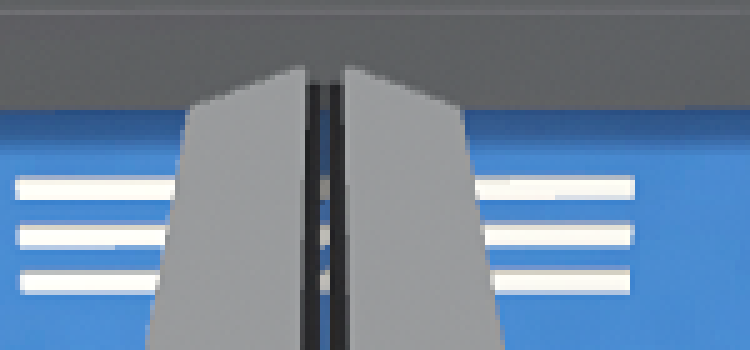

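Run:
```python
from h import *
p=read_state()["eef_pos"];print(p)
for n in ("side","scene"):
    for dz in (0,15,30): print(n,dz,proj([p+[0,0,dz]],n).round(1))
    print("lip",proj(box2w([[-102.5,0,85],[-102.5,0,93]],[541,105,.24]),n).round(1).tolist())
a=camera("side")[195:250,235:305];b=camera("scene")[240:310,280:350]
cv2.imwrite("pics/c4.png",np.hstack([cv2.resize(a,(400,314),interpolation=cv2.INTER_NEAREST),cv2.resize(b,(400,400),interpolation=cv2.INTER_NEAREST)[:314]])[:,:,::-1])
```

```text
[442.01891928  80.71290655  69.85784343]
side 0 [[269.5 238. ]]
side 15 [[269.2 232.6]]
side 30 [[268.8 227.2]]
lip [[269.0, 232.7], [268.8, 229.8]]
scene 0 [[319.6 282.3]]
scene 15 [[319.8 278.1]]
scene 30 [[319.9 273.8]]
lip [[320.0, 278.2], [320.1, 275.9]]
```

View pics/c4.png

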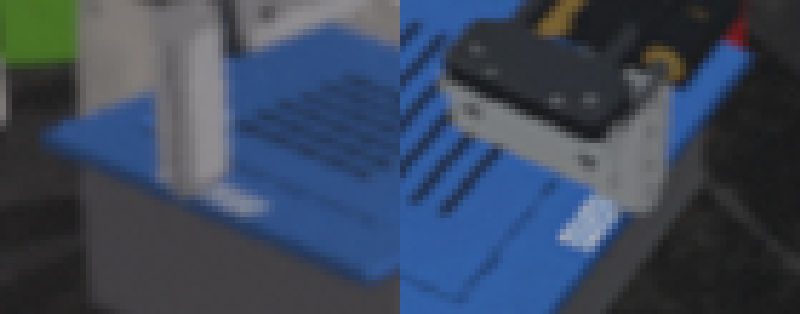

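The pictures show the fingertip ending at the level of the lid's top, about 22 mm above the reported TCP. It is skimming over the lip, which explains why there was no contact. I'll back off, lower and come in again.

```bash
python3 -m jog '[[0,[0,0,-0.08],0],[0,[0.3,0,0],0],[0,[0.2,0,0],0],[0,[0,0,0.3],0],[0,[0,0,0.28],0],[0,[0,0,0],0]]'
python3 - <<'E'
from h import *
print(read_state()["eef_pos"])
a=camera("side")[190:260,220:310];b=camera("wrist")[220:340,200:440]
cv2.imwrite("pics/c5.png",np.hstack([cv2.resize(a,(400,311),interpolation=cv2.INTER_CUBIC),cv2.resize(b,(400,311),interpolation=cv2.INTER_CUBIC)])[:,:,::-1])
p=read_state()["eef_pos"]
for dz in (0,10,20):print(proj([p+[0,0,dz]],"side"),proj(box2w([[-126.5,0,p[2]+dz],[-118,0,p[2]+dz]],[541,105,.24]),"wrist",wristT()).round(1).tolist())
E
```

```text
clock: 8.3
eef_pos: [416.8, 74.6, 43.9]
eef_rot: [3.141, -0.002, -2.901]
wrist_force: [0.1, 0.9, 0.2]
finger_gap: -0.1
finger_force: 0.0
[416.75019972  74.63101253  43.87555501]
[[262.52966871 250.10391492]] [[315.6, 278.1], [315.6, 292.8]]
[[262.28896286 246.54963398]] [[315.6, 285.5], [315.6, 300.7]]
[[262.04661179 242.97231207]] [[315.7, 293.5], [315.6, 309.3]]
```

View pics/c5.png

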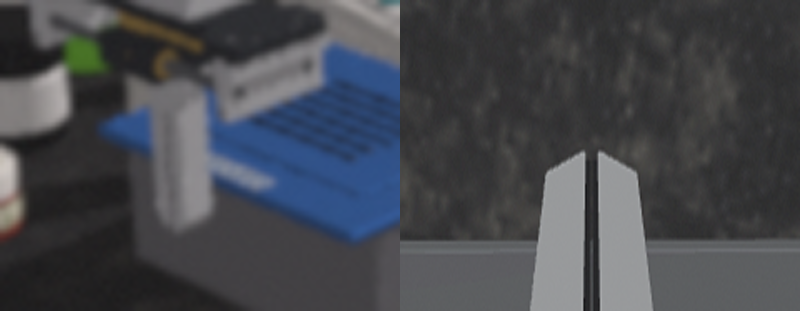

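The side view shows the fingertip now in front of the box wall, about 20 mm below the lip (tip at crop (180,235)). The wrist view shows both fingertips clear of the wall. Approaching in small steps.

```bash
python3 -m jog '[[0,[-0.12,0,0],0],[0,[-0.12,0,0],0],[0,[0,0,0],0]]'; for i in 1; do python3 -m jog '[[0,[-0.06,0,0],0],[0,[0,0,0],0]]'; done; python3 -m jog '[[0,[-0.03,0,0],0],[0,[0,0,0],0]]'
```

```text
clock: 8.7
eef_pos: [430.4, 77.8, 45.3]
eef_rot: [-3.141, 0.001, -2.901]
wrist_force: [0.3, -0.1, 0.0]
finger_gap: 0.7
finger_force: 0.0
clock: 8.9
eef_pos: [431.3, 78.1, 44.7]
eef_rot: [3.141, -0.003, -2.901]
wrist_force: [-8.2, -2.7, 5.8]
finger_gap: 0.6
finger_force: 4.0
clock: 9.1
eef_pos: [431.3, 78.2, 44.5]
eef_rot: [3.141, -0.007, -2.901]
wrist_force: [-20.1, -6.6, 14.3]
finger_gap: 0.2
finger_force: 9.9
```

```bash
python3 -m jog '[[0,[0.01,0,-0.04],0],[0,[0.01,0,-0.05],0],[0,[0,0,-0.05],0],[0,[0,0,-0.05],0],[0,[0,0,0],0]]'; python3 -m jog '[[0,[-0.003,0,-0.05],0],[0,[-0.003,0,-0.05],0],[0,[-0.005,0,-0.05],0],[0,[-0.005,0,-0.05],0],[0,[0,0,0],0]]'
```

```text
clock: 9.6
eef_pos: [431.6, 78.2, 54.0]
eef_rot: [3.141, -0.003, -2.901]
wrist_force: [-5.7, -1.5, -1.1]
finger_gap: 0.5
finger_force: 2.9
clock: 10.1
eef_pos: [432.4, 78.5, 64.1]
eef_rot: [3.141, -0.003, -2.901]
wrist_force: [-6.0, -1.6, -1.2]
finger_gap: 0.7
finger_force: 3.4
```

```bash
python3 -m jog '[[0,[-0.012,0,-0.066],0],[0,[-0.012,0,-0.066],0],[0,[-0.012,0,-0.066],0],[0,[-0.013,0,-0.066],0],[0,[-0.014,0,-0.066],0],[0,[-0.015,0,-0.066],0],[0,[0,0,0],0]]'; python3 -m jog '[[0,[-0.017,0,-0.066],0],[0,[-0.018,0,-0.066],0],[0,[-0.019,0,-0.066],0],[0,[-0.02,0,-0.066],0],[0,[-0.021,0,-0.066],0],[0,[-0.023,0,-0.066],0],[0,[0,0,0],0]]'
```

```text
clock: 10.8
eef_pos: [435.7, 79.3, 83.8]
eef_rot: [3.141, -0.004, -2.901]
wrist_force: [-10.6, -3.6, 0.4]
finger_gap: 0.1
finger_force: 5.6
clock: 11.5
eef_pos: [441.2, 80.6, 103.7]
eef_rot: [3.141, -0.005, -2.901]
wrist_force: [-14.3, -3.2, 2.4]
finger_gap: 0.7
finger_force: 7.2
```

```bash
python3 -m jog '[[0,[-0.02,0,-0.08],0],[0,[-0.028,0,-0.08],0],[0,[-0.033,0,-0.08],0],[0,[-0.035,0,-0.08],0],[0,[-0.037,0,-0.08],0],[0,[0,0,0],0]]'; python3 -m jog '[[0,[-0.04,0,-0.08],0],[0,[-0.042,0,-0.08],0],[0,[-0.045,0,-0.08],0],[0,[-0.047,0,-0.08],0],[0,[-0.05,0,-0.08],0],[0,[0,0,0],0]]'
```

```text
clock: 12.1
eef_pos: [449.3, 82.6, 124.1]
eef_rot: [3.141, -0.003, -2.901]
wrist_force: [-10.8, -2.5, 4.6]
finger_gap: 0.3
finger_force: 5.9
clock: 12.7
eef_pos: [460.5, 85.4, 144.4]
eef_rot: [3.141, -0.003, -2.901]
wrist_force: [-12.9, -2.9, 6.2]
finger_gap: 0.4
finger_force: 6.0
```

```bash
python3 -m jog '[[0,[-0.07,0,-0.08],0],[0,[-0.08,0,-0.08],0],[0,[-0.09,0,-0.08],0],[0,[-0.1,0,-0.08],0],[0,[-0.1,0,-0.06],0],[0,[-0.1,0,-0.06],0],[0,[-0.1,0,-0.05],0],[0,[-0.1,0,-0.05],0],[0,[0,0,0],0]]'; python3 -m jog '[[0,[-0.12,0,-0.05],0],[0,[-0.12,0,-0.05],0],[0,[-0.12,0,-0.05],0],[0,[-0.12,0,-0.03],0],[0,[-0.12,0,-0.03],0],[0,[-0.12,0,-0.03],0],[0,[-0.12,0,-0.02],0],[0,[-0.12,0,-0.02],0],[0,[0,0,0],0]]'
```

```text
clock: 13.6
eef_pos: [497.7, 94.4, 171.3]
eef_rot: [-3.142, 0.0, -2.901]
wrist_force: [-3.2, -1.2, 3.0]
finger_gap: 0.6
finger_force: 1.6
clock: 14.5
eef_pos: [544.5, 105.9, 184.8]
eef_rot: [3.142, 0.0, -2.901]
wrist_force: [0.0, 0.3, 0.3]
finger_gap: 0.7
finger_force: 0.2
```

```bash
cat >> h.py <<'E'
B=[541,105,.24]
def theta():
    out={}
    for n in ("side","scene"):
        im=camera(n);hsv=cv2.cvtColor(im,cv2.COLOR_RGB2HSV)
        R=regions_of(n,"lid")
        if not R: out[n]=None;continue
        m=R[0]["pixels"]; best=[]
        for th in np.arange(0,1.75,.02):
            q=np.zeros((480,640),np.uint8);cv2.fillPoly(q,[cv2.convexHull(np.round(proj(box2w(lidpts(th),B),n)).astype(np.int32))],1);q=q>0
            best.append(((q&m).sum()/(q|m).sum(),round(th,2)))
        best.sort(reverse=True);out[n]=(int(m.sum()),round(R[0]["conf"],2),[(round(a,3),float(t)) for a,t in best[:3]])
    return out
E
python3 -c "
from h import *
print(theta())"
```

```text
{'side': (2869, 0.9, [(np.float64(0.865), 1.18), (np.float64(0.852), 1.16), (np.float64(0.846), 1.2)]), 'scene': (1204, 0.64, [(np.float64(0.699), 1.18), (np.float64(0.69), 1.16), (np.float64(0.664), 1.14)])}
```

```bash
python3 -m jog '[[0,[-0.08,0,-0.02],0],[0,[-0.08,0,-0.02],0],[0,[-0.08,0,-0.02],0],[0,[-0.08,0,-0.02],0],[0,[-0.08,0,-0.02],0],[0,[-0.08,0,-0.02],0],[0,[-0.08,0,-0.02],0],[0,[-0.08,0,0],0],[0,[-0.08,0,0],0],[0,[-0.08,0,0],0],[0,[-0.08,0,0],0],[0,[-0.08,0,0],0],[0,[-0.08,0,0],0],[0,[-0.06,0,0],0],[0,[-0.06,0,0],0],[0,[0,0,0],0]]'; python3 -c "
from h import *
print(theta(), read_state()['joints'].round(2))"
```

```text
clock: 16.3
eef_pos: [600.5, 119.6, 191.8]
eef_rot: [3.142, -0.0, -2.901]
wrist_force: [-0.1, -0.0, -0.2]
finger_gap: 0.6
finger_force: 0.0
{'side': (3575, 0.62, [(np.float64(0.866), 1.48), (np.float64(0.864), 1.46), (np.float64(0.861), 1.5)]), 'scene': (3077, 0.73, [(np.float64(0.851), 1.5), (np.float64(0.85), 1.48), (np.float64(0.839), 1.52)])} [ 0.14  0.43  1.31  0.    1.4  -1.67]
```

```bash
python3 -m jog '[[0,[-0.03,0,0],0],[0,[-0.03,0,0],0],[0,[-0.03,0,0],0],[0,[-0.03,0,0],0],[0,[-0.03,0,0],0],[0,[-0.03,0,0],0],[0,[-0.03,0,0],0],[0,[-0.03,0,0],0],[0,[-0.03,0,0],0],[0,[-0.03,0,0],0],[0,[-0.03,0,0],0],[0,[-0.03,0,0],0],[0,[-0.03,0,0],0],[0,[-0.03,0,0],0],[0,[0,0,0],0]]'; python3 -c "
from h import *
print(theta())"
```

```text
clock: 18.0
eef_pos: [620.8, 124.6, 191.9]
eef_rot: [3.142, -0.0, -2.901]
wrist_force: [0.4, 0.5, 0.2]
finger_gap: 0.7
finger_force: 0.0
{'side': (4078, 0.9, [(np.float64(0.898), 1.66), (np.float64(0.898), 1.64), (np.float64(0.889), 1.68)]), 'scene': (3578, 0.98, [(np.float64(0.815), 1.68), (np.float64(0.808), 1.66), (np.float64(0.802), 1.64)])}
```

```bash
python3 -m jog '[[0,[-0.04,0,0],0],[0,[-0.04,0,0],0],[0,[-0.04,0,0],0],[0,[0,0,0],0]]'; python3 -c "
from h import *
print(theta())"
```

```text
clock: 18.6
eef_pos: [626.7, 126.0, 191.8]
eef_rot: [3.142, -0.0, -2.901]
wrist_force: [0.5, -0.1, 0.3]
finger_gap: 0.5
finger_force: 0.0
{'side': (3977, 0.8, [(np.float64(0.894), 1.66), (np.float64(0.893), 1.68), (np.float64(0.892), 1.64)]), 'scene': (3713, 0.65, [(np.float64(0.845), 1.68), (np.float64(0.836), 1.66), (np.float64(0.829), 1.64)])}
```

```bash
python3 -m jog '[[0,[0.1,0,0],0],[0,[0.2,0,0],0],[0,[0.3,0,0],0],[50,[0.3,-0.3,0],0],[50,[0.26,-0.3,0],0],[50,[0.2,-0.3,0],0],[50,[0,0,0.4],0],[50,[0,0,0.4],0],[50,[0,0,0],0],[50,[0,0,0],0]]'
python3 - <<'E'
from h import *
s=read_state();p=s["eef_pos"];T=wristT()
a=camera("side")[120:280,200:360];b=camera("wrist")
print(theta())
A=cv2.resize(a,(320,480),interpolation=cv2.INTER_CUBIC) if 0 else cv2.resize(a,(480,480),interpolation=cv2.INTER_CUBIC)
W=cv2.resize(b,(320,240));
sc=cv2.resize(camera("scene")[200:320,230:390],(320,240),interpolation=cv2.INTER_CUBIC)
cv2.imwrite("pics/d1.png",np.hstack([A,np.vstack([W,sc])])[:,:,::-1]);cv2.imwrite("pics/wd1.png",b[:,:,::-1])
q=p-[541,105,0];print("bx",q[0]*np.cos(.24)+q[1]*np.sin(.24),"by",-q[0]*np.sin(.24)+q[1]*np.cos(.24))
print("side tcp",proj([p,p+[0,0,20]],"side"))
print("wrist stay pivot,end90,ball",proj(box2w([[-54.5,-45,63],[35.5,-45,63],[53,-45,63]],B),"wrist",T).round(1).tolist())
E
```

```text
clock: 19.8
eef_pos: [571.3, 65.9, 152.5]
eef_rot: [-3.142, 0.0, -2.901]
wrist_force: [0.1, -0.7, -0.1]
finger_gap: 49.3
finger_force: 0.0
{'side': (2860, 0.86, [(np.float64(0.654), 1.64), (np.float64(0.653), 1.66), (np.float64(0.649), 1.68)]), 'scene': (3568, 0.72, [(np.float64(0.791), 1.7), (np.float64(0.789), 1.68), (np.float64(0.77), 1.72)])}
bx 20.0955792497964 by -45.19728217718434
side tcp [[315.64435946 198.3064785 ]
 [315.50803854 190.92835217]]
wrist stay pivot,end90,ball [[315.6, 128.9], [315.4, 252.2], [315.4, 273.8]]
```

View pics/d1.png

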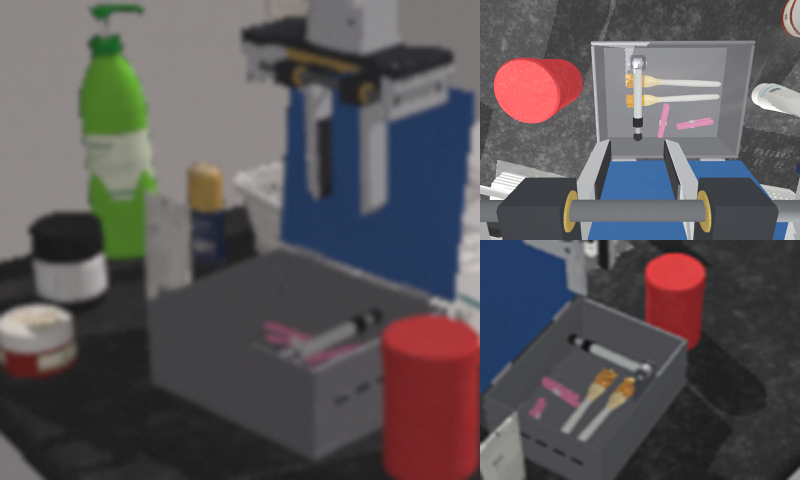

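The picture shows the lid leaning back and the stay lying in the box: pivot at wrist px (314,124), black ball at (316,272). The tube lines up with the tool (column 316), and the tips are about 24 mm above the reported TCP. Descending and gripping the tube.

```bash
python3 -m jog '[[50,[0,0,0.4],0],[50,[0,0,0.4],0],[50,[0,0,0.4],0],[50,[0,0,0.4],0],[50,[0,0,0.4],0],[50,[0,0,0.25],0],[50,[0,0,0.24],0],[50,[0,0,0],0]]' 20; python3 -m jog '[[0,[0,0,0],0],[0,[0,0,0],0],[0,[0,0,0],0],[0,[0,0,0],0],[0,[0,0,0],0],[0,[0,0,0],0]]' 20
```

```text
clock: 20.95
eef_pos: [570.6, 66.0, 26.3]
eef_rot: [3.141, -0.002, -2.901]
wrist_force: [-0.0, -0.6, 0.3]
finger_gap: 49.8
finger_force: 0.0
clock: 21.55
eef_pos: [571.2, 66.3, 27.6]
eef_rot: [3.141, 0.0, -2.901]
wrist_force: [-0.0, 2.2, -0.1]
finger_gap: 11.2
finger_force: 20.0
```

```bash
python3 -m jog '[[0,[0.003,0,-0.075],0],[0,[0.005,0,-0.075],0],[0,[0.01,0,-0.074],0],[0,[0.012,0,-0.074],0],[0,[0.018,0,-0.073],0],[0,[0.02,0,-0.073],0],[0,[0.025,0,-0.07],0],[0,[0.027,0,-0.07],0],[0,[0.033,0,-0.068],0],[0,[0.033,0,-0.068],0],[0,[0.039,0,-0.064],0],[0,[0.039,0,-0.064],0],[0,[0,0,0],0]]'; python3 -m jog '[[0,[0.045,0,-0.06],0],[0,[0.045,0,-0.06],0],[0,[0.051,0,-0.055],0],[0,[0.051,0,-0.055],0],[0,[0.056,0,-0.05],0],[0,[0.056,0,-0.05],0],[0,[0.061,0,-0.044],0],[0,[0,0,0],0]]'
```

```text
clock: 22.85
eef_pos: [558.1, 63.0, 70.3]
eef_rot: [3.141, 0.0, -2.901]
wrist_force: [-2.1, 5.4, -2.1]
finger_gap: 11.5
finger_force: 20.0
clock: 23.65
eef_pos: [540.5, 58.6, 89.1]
eef_rot: [-3.142, 0.001, -2.901]
wrist_force: [-2.3, 5.5, -3.0]
finger_gap: 11.0
finger_force: 20.0
```

```bash
python3 -m jog '[[0,[0.061,0,-0.044],0],[0,[0.065,0,-0.038],0],[0,[0.065,0,-0.037],0],[0,[0,0,0],0]]';python3 -m jog '[[0,[0.04,0,-0.018],0],[0,[0,0,0],0]]'
```

```text
clock: 24.05
eef_pos: [531.3, 56.3, 95.1]
eef_rot: [-3.142, 0.001, -2.901]
wrist_force: [-1.7, 5.8, -1.1]
finger_gap: 11.0
finger_force: 20.0
clock: 24.25
eef_pos: [529.6, 55.9, 96.0]
eef_rot: [-3.142, 0.001, -2.901]
wrist_force: [-0.2, 4.6, -1.2]
finger_gap: 11.2
finger_force: 20.0
```

```bash
python3 -m jog '[[0,[0.04,0,-0.018],0],[0,[0,0,0],0]]';python3 -m jog '[[0,[0.04,0,-0.016],0],[0,[0,0,0],0]]'
```

```text
clock: 24.45
eef_pos: [527.7, 55.4, 97.0]
eef_rot: [-3.142, 0.001, -2.901]
wrist_force: [-1.8, 4.8, -0.7]
finger_gap: 11.1
finger_force: 20.0
clock: 24.65
eef_pos: [526.1, 55.0, 97.7]
eef_rot: [-3.142, 0.002, -2.901]
wrist_force: [1.9, 6.8, -3.2]
finger_gap: 11.1
finger_force: 20.0
```

```bash
python3 -m jog '[[0,[0.04,0,-0.015],0],[0,[0,0,0],0]]';python3 -m jog '[[0,[0.03,0,-0.01],0],[0,[0,0,0],0]]'
```

```text
clock: 24.85
eef_pos: [524.9, 54.7, 98.1]
eef_rot: [-3.141, 0.004, -2.901]
wrist_force: [10.2, 8.0, -10.7]
finger_gap: 10.7
finger_force: 20.0
clock: 25.05
eef_pos: [523.2, 54.3, 98.6]
eef_rot: [-3.141, 0.003, -2.901]
wrist_force: [8.1, 6.9, -9.3]
finger_gap: 10.3
finger_force: 20.0
```

```bash
python3 -m jog '[[50,[-0.03,0,0.01],0],[50,[0,0,0],0],[50,[0,0,0],0],[50,[0,0,0],0]]'; python3 -m jog '[[50,[0,0,-0.3],0],[50,[0,0,-0.4],0],[50,[0,0,-0.4],0],[50,[0,0,-0.4],0],[50,[0,0,-0.4],0],[50,[0,0,-0.4],0],[50,[0,0,-0.4],0],[50,[0,0,-0.4],0]]'
python3 - <<'E'
from h import *
def tb(p): q=p-np.array([541,105,0]);return np.round([q[0]*np.cos(.24)+q[1]*np.sin(.24),-q[0]*np.sin(.24)+q[1]*np.cos(.24),p[2]])
for nm,uv,z in (("unit front base L",(215,257),0),("unit front base R",(288,222),0),("unit top front L z150",(176,195),150),("wall base",(320,165),0),("wall base",(240,190),0)): p=at_z(uv,"scene",z);print(nm,p.round(),tb(p))
print(theta())
for n in ("side","scene"):
    camera(n)
    for r in regions_of(n,"stay")[:2]:print(n,"stay",round(r["conf"],2),r["rect"])
    for al in (.9,1.1): print(al,proj(box2w([[-54.5,-45,63],[-54.5+106*np.cos(al),-45,63+106*np.sin(al)]],B),n).round().tolist())
E
```

```text
clock: 25.45
eef_pos: [523.7, 54.1, 98.1]
eef_rot: [-3.141, 0.0, -2.901]
wrist_force: [-0.2, 0.4, 0.7]
finger_gap: 39.4
finger_force: 0.0
clock: 26.25
eef_pos: [523.5, 54.2, 253.9]
eef_rot: [-3.141, 0.0, -2.901]
wrist_force: [-0.5, -0.7, -0.5]
finger_gap: 49.9
finger_force: 0.0
unit front base L [748. 171.  -0.] [217.  15.  -0.]
unit front base R [712. -70.   0.] [ 125. -211.    0.]
unit top front L z150 [874. 181. 150.] [342.  -6. 150.]
wall base [ 850. -352.   -0.] [ 192. -518.   -0.]
wall base [933. -68.   0.] [ 340. -261.    0.]
{'side': (4022, 0.64, [(np.float64(0.905), 1.68), (np.float64(0.904), 1.66), (np.float64(0.899), 1.64)]), 'scene': (4165, 0.63, [(np.float64(0.943), 1.68), (np.float64(0.926), 1.7), (np.float64(0.916), 1.66)])}
side stay 0.79 [302.6, 216.6, 18.7, 39.8]
side stay 0.72 [328.6, 177.6, 62.3, 84.1]
0.9 [[296.0, 240.0], [313.0, 202.0]]
1.1 [[296.0, 240.0], [308.0, 199.0]]
scene stay 0.69 [272.6, 246.8, 119.6, 160.2]
scene stay 0.54 [303.9, 248.4, 23.1, 38.5]
0.9 [[312.0, 265.0], [289.0, 231.0]]
1.1 [[312.0, 265.0], [295.0, 230.0]]
```

```bash
python3 -m jog '[[50,[0,0,-0.06],0.0455],[50,[0,0,-0.06],0.0455],[50,[0,0,-0.06],0.0455],[50,[0,0,-0.06],0.0455],[50,[0,0,0],0.0455],[50,[0,0,0],0.0455],[50,[0,0,0],0.0455],[50,[0,0,0],0.0455],[50,[0,0,0],0.0455],[50,[0,0,0],0.0455],[50,[0,0,0],0.045],[50,[0,0,0],0]]'; python3 -m jog '[[50,[0.2,0.2,0],0],[50,[0.3,0.3,0],0],[50,[0.3,0.3,0],0],[50,[0.3,0.3,0],0],[50,[0.3,0.3,0],0],[50,[0.2,0.3,0],0],[50,[0.2,0.3,0],0],[50,[0,0.3,0],0],[50,[0,0.2,0],0],[50,[0,0.2,0],0],[50,[0,0,0],0]]'
python3 - <<'E'
from h import *
s=read_state();p=s["eef_pos"];q=p-np.array([541,105,0]);print(q[0]*np.cos(.24)+q[1]*np.sin(.24),-q[0]*np.sin(.24)+q[1]*np.cos(.24),p[2],s["joints"].round(2))
cv2.imwrite("pics/e_s.png",camera("side")[:,:,::-1]);cv2.imwrite("pics/e_w.png",camera("wrist")[:,:,::-1]);print(theta())
E
```

```text
clock: 27.85
eef_pos: [523.5, 54.4, 264.3]
eef_rot: [-3.141, -0.0, 1.809]
wrist_force: [-0.4, -0.6, 0.7]
finger_gap: 50.1
finger_force: 0.0
clock: 28.95
eef_pos: [633.9, 175.0, 263.7]
eef_rot: [-3.14, -0.0, 1.815]
wrist_force: [0.3, 0.6, 0.7]
finger_gap: 50.1
finger_force: 0.0
106.82906654725545 45.87960989270928 263.685656208614 [ 0.21  0.51  1.03  0.    1.6  -0.03]
{'side': (4276, 0.97, [(np.float64(0.949), 1.68), (np.float64(0.946), 1.66), (np.float64(0.94), 1.7)]), 'scene': None}
```

```bash
python3 -m jog '[[50,[0,0,0.2],0],[50,[0,0,0.2],0],[50,[0,0,0],0]]'; python3 -m jog '[[50,[0,0,0.2],0],[50,[0,0,0.2],0],[50,[0,0,0.3],0],[50,[0,0,0],0]]';python3 - <<'E'
from h import *
b=camera("wrist")[:,:,::-1];a=camera("side")[100:260,230:400][:,:,::-1]
T=wristT()
print(proj(box2w([[82.5+185*.129,y,85+183.5] for y in (30,60,100)],B),"wrist",T).round())
cv2.imwrite("pics/e1.png",np.hstack([cv2.resize(b,(480,360)),cv2.resize(a,(320,360),interpolation=cv2.INTER_CUBIC)]))
print(theta())
E
```

```text
clock: 29.55
eef_pos: [632.6, 173.8, 242.5]
eef_rot: [-3.138, -0.0, 1.811]
wrist_force: [-0.2, 0.8, -0.3]
finger_gap: 50.0
finger_force: 0.0
clock: 29.95
eef_pos: [632.4, 173.8, 207.2]
eef_rot: [-3.138, -0.0, 1.811]
wrist_force: [0.9, -0.2, -0.7]
finger_gap: 49.5
finger_force: 0.0
[[317. 363.]
 [317. 296.]
 [317. 194.]]
{'side': (3987, 0.68, [(np.float64(0.899), 1.68), (np.float64(0.898), 1.66), (np.float64(0.895), 1.64)]), 'scene': (3647, 0.55, [(np.float64(0.83), 1.68), (np.float64(0.815), 1.66), (np.float64(0.811), 1.7)])}
```

View pics/e1.png

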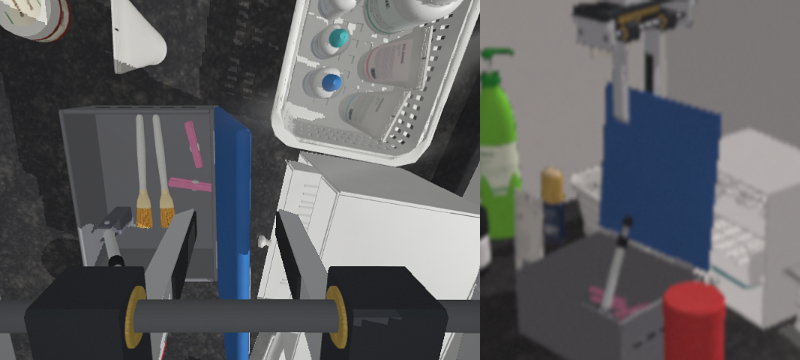

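The wrist view shows the blue lid between the two fingers (crop columns ~195 and ~275) and the side view shows the stay standing up at its stop. I'll narrow the gap round the lid and bring it forward over upright.

```bash
python3 -m jog '[[16,[0,0.05,0],0],[16,[0,0,0],0],[16,[0,0,0],0],[16,[0,0,0],0]]' 5; python3 -m jog '[[16,[0,-0.04,0],0],[16,[0,-0.05,0],0],[16,[0,-0.06,0],0],[16,[0,-0.06,0],0],[16,[0,-0.06,0],0],[16,[0,-0.06,0],0],[16,[0,-0.06,0],0],[16,[0,-0.06,0],0],[16,[0,-0.06,0],0],[16,[0,-0.06,0],0],[16,[0,-0.06,0],0],[16,[0,-0.06,0],0],[16,[0,-0.06,0],0],[16,[0,-0.06,0],0],[16,[0,0,0],0]]'; python3 -c "
from h import *
print(theta())"
```

```text
clock: 30.65
eef_pos: [635.7, 174.6, 209.9]
eef_rot: [3.142, -0.0, 1.811]
wrist_force: [0.2, -0.6, -0.6]
finger_gap: 21.8
finger_force: 0.0
clock: 32.15
eef_pos: [596.1, 164.9, 210.0]
eef_rot: [3.142, -0.0, 1.811]
wrist_force: [-0.2, -0.1, -0.6]
finger_gap: 15.9
finger_force: 0.0
{'side': (3806, 0.7, [(np.float64(0.926), 1.44), (np.float64(0.921), 1.46), (np.float64(0.909), 1.42)]), 'scene': (2643, 0.79, [(np.float64(0.8), 1.44), (np.float64(0.788), 1.46), (np.float64(0.788), 1.42)])}
```

```bash
python3 -m jog '[[24,[0,0.03,0],0],[32,[0,0.08,0],0],[40,[0,0.08,0],0],[48,[0,0.08,0],0],[56,[0,0.08,0],0],[64,[0,0.08,0],0],[72,[0,0.08,0],0],[76,[0,0.05,0],0],[76,[0,0.03,0],0],[76,[0,0,0],0],[76,[0,0,0],0]]'; python3 -c "
from h import *
p=read_state()['eef_pos'];q=p-np.array([541,105,0]);print(q[0]*np.cos(.24)+q[1]*np.sin(.24),p[2])
print(theta())"
```

```text
clock: 33.45
eef_pos: [625.0, 171.9, 209.8]
eef_rot: [-3.142, -0.0, 1.811]
wrist_force: [0.1, 0.2, -0.8]
finger_gap: 76.2
finger_force: 0.0
97.45739102013063 209.84678897534502
{'side': (3689, 0.78, [(np.float64(0.908), 1.44), (np.float64(0.907), 1.42), (np.float64(0.895), 1.46)]), 'scene': (2948, 0.72, [(np.float64(0.892), 1.44), (np.float64(0.879), 1.46), (np.float64(0.872), 1.42)])}
```

```bash
python3 -m jog '[[76,[0,-0.04,0.005],0],[76,[0,-0.07,0.01],0],[76,[0,-0.08,0.01],0],[76,[0,-0.08,0.02],0],[76,[0,-0.08,0.02],0],[76,[0,-0.08,0.02],0],[76,[0,-0.08,0.02],0],[76,[0,-0.08,0.03],0],[76,[0,-0.08,0.03],0],[76,[0,-0.08,0.03],0],[76,[0,-0.08,0.03],0],[76,[0,-0.08,0.03],0],[76,[0,-0.08,0.03],0],[76,[0,-0.08,0.04],0],[76,[0,-0.08,0.04],0],[76,[0,-0.08,0.04],0],[76,[0,-0.08,0.04],0],[76,[0,-0.08,0.04],0],[76,[0,-0.08,0.04],0],[76,[0,0,0],0]]'; python3 -c "
from h import *
p=read_state()['eef_pos'];q=p-np.array([541,105,0]);f=q[0]*np.cos(.24)+q[1]*np.sin(.24)-38;print(f,np.arccos((82.5-f)/185),p[2])
print(theta())"
```

```text
clock: 35.65
eef_pos: [553.1, 154.3, 183.3]
eef_rot: [-3.141, -0.0, 1.811]
wrist_force: [-0.2, -0.8, -1.2]
finger_gap: 76.0
finger_force: 0.3
-14.496339059972847 1.0188981419251624 183.32254058307512
{'side': (2256, 0.91, [(np.float64(0.848), 1.02), (np.float64(0.843), 1.0), (np.float64(0.824), 1.04)]), 'scene': (419, 0.79, [(np.float64(0.56), 1.02), (np.float64(0.476), 1.04), (np.float64(0.46), 1.0)])}
```

```bash
python3 -m jog '[[76,[0,-0.04,0.03],0],[76,[0,-0.04,0.03],0],[76,[0,-0.04,0.03],0],[76,[0,-0.04,0.03],0],[76,[0,-0.04,0.03],0],[76,[0,-0.04,0.03],0],[76,[0,-0.04,0.03],0],[76,[0,-0.04,0.03],0],[76,[0,-0.04,0.03],0],[76,[0,0,0],0]]'
cat > t.py <<'E'
from h import *
s=read_state();p=s['eef_pos'];q=p-np.array([541,105,0]);f=q[0]*np.cos(.24)+q[1]*np.sin(.24)-38;print("finger",round(f,1),"th_f",np.arccos((82.5-f)/185).round(3),p[2].round(1),"ff",s["finger_force"].round(2))
m=None
for n in ("side",):
    camera(n);m=regions_of(n,"lid")[0]["pixels"]; R=[]
    for th in np.arange(.55,1.2,.01):
        qq=np.zeros((1920,2560),np.uint8);cv2.fillPoly(qq,[cv2.convexHull(np.round(proj(box2w(lidpts(th),B),n)*4+1.5).astype(np.int32))],1)
        qq=cv2.resize(qq.astype(np.float32),(640,480),interpolation=cv2.INTER_AREA);R.append((np.minimum(qq,m).sum()/np.maximum(qq,m).sum(),th))
    R.sort(reverse=True);print(n,"toprow",np.where(m.any(1))[0][0],[(a.round(3),t.round(2)) for a,t in R[:4]])
E
python3 t.py
```

```text
clock: 36.85
eef_pos: [535.8, 150.1, 169.9]
eef_rot: [-3.141, -0.0, 1.811]
wrist_force: [-2.5, 0.1, 2.5]
finger_gap: 75.9
finger_force: 1.3Traceback (most recent call last):
  File "t.py", line 2, in <module>
    s=read_state();p=s['eef_pos'];q=p-np.array([541,105,0]);f=q[0]*np.cos(.24)+q[1]*np.sin(.24)-38;print("finger",round(f,1),"th_f",np.arccos((82.5-f)/185).round(3),p[2].round(1),"ff",s["finger_force"].round(2))
                                                                                                                                                                                        ^^^^^^^^^^^^^^^^^^^^^^^
AttributeError: 'float' object has no attribute 'round'
```

```bash
sed -i 's/p\[2\].round(1)/round(float(p[2]),1)/; s/s\["finger_force"\].round(2)/round(float(s["finger_force"]),2)/' t.py; python3 -m jog '[[76,[0,-0.04,0.03],0],[76,[0,-0.04,0.03],0],[76,[0,-0.03,0.03],0],[76,[0,0,0],0]]'; python3 t.py
```

```text
clock: 37.25
eef_pos: [530.5, 148.8, 165.4]
eef_rot: [-3.141, 0.0, 1.811]
wrist_force: [-1.9, 0.0, 1.4]
finger_gap: 76.0
finger_force: 1.4
finger -37.8 th_f 0.863 165.4 ff 1.4
side toprow 163 [(np.float32(0.837), np.float64(0.86)), (np.float32(0.827), np.float64(0.85)), (np.float32(0.823), np.float64(0.87)), (np.float32(0.806), np.float64(0.88))]
```

```bash
R='' ; python3 -m jog '[[76,[0,-0.02,0.02],0],[76,[0,-0.02,0.02],0],[76,[0,-0.02,0.02],0],[76,[0,-0.02,0.02],0],[76,[0,0,0],0]]'; python3 t.py;  python3 -m jog '[[76,[0,-0.02,0.02],0],[76,[0,-0.02,0.02],0],[76,[0,-0.02,0.02],0],[76,[0,0,0],0]]'; python3 t.py
```

```text
clock: 37.85
eef_pos: [526.7, 147.8, 161.5]
eef_rot: [-3.141, -0.0, 1.811]
wrist_force: [-4.2, -2.1, 3.7]
finger_gap: 76.1
finger_force: 2.4
finger -41.8 th_f 0.834 161.5 ff 2.42
clock: 38.35
eef_pos: [523.6, 147.1, 158.4]
eef_rot: [-3.141, -0.0, 1.811]
wrist_force: [-5.1, -1.2, 5.0]
finger_gap: 76.2
finger_force: 2.9
finger -44.8 th_f 0.812 158.4 ff 2.87
side toprow 165 [(np.float32(0.837), np.float64(0.81)), (np.float32(0.837), np.float64(0.82)), (np.float32(0.817), np.float64(0.8)), (np.float32(0.809), np.float64(0.83))]Traceback (most recent call last):
  File "t.py", line 5, in <module>
    camera(n);m=regions_of(n,"lid")[0]["pixels"]; R=[]
                ~~~~~~~~~~~~~~~~~~~^^^
IndexError: list index out of range
```

```bash
python3 -m jog '[[76,[0,-0.02,0.01],0],[76,[0,-0.02,0.01],0],[76,[0,-0.02,0.01],0],[76,[0,0,0],0]]'; python3 t.py;  python3 -m jog '[[76,[0,-0.02,0.01],0],[76,[0,-0.02,0.01],0],[76,[0,0,0],0]]'; python3 t.py
```

```text
clock: 38.85
eef_pos: [521.0, 146.5, 156.8]
eef_rot: [3.142, -0.0, 1.811]
wrist_force: [-0.5, -0.2, -0.5]
finger_gap: 76.0
finger_force: 0.4
finger -47.5 th_f 0.791 156.8 ff 0.44
side toprow 166 [(np.float32(0.842), np.float64(0.8)), (np.float32(0.836), np.float64(0.79)), (np.float32(0.822), np.float64(0.81)), (np.float32(0.809), np.float64(0.78))]
clock: 39.25
eef_pos: [519.0, 145.9, 156.0]
eef_rot: [-3.141, -0.0, 1.811]
wrist_force: [-1.3, -0.6, -0.2]
finger_gap: 76.1
finger_force: 0.5
finger -49.6 th_f 0.775 156.0 ff 0.45
side toprow 167 [(np.float32(0.818), np.float64(0.78)), (np.float32(0.811), np.float64(0.77)), (np.float32(0.8), np.float64(0.79)), (np.float32(0.775), np.float64(0.76))]
```

```bash
for i in 1; do python3 -m jog '[[76,[0,-0.02,0.015],0],[76,[0,-0.02,0.015],0],[76,[0,0,0],0]]'|tail -1; python3 t.py;  python3 -m jog '[[76,[0,-0.02,0.015],0],[76,[0,-0.02,0.015],0],[76,[0,0,0],0]]'|tail -1; python3 t.py; done; python3 -m jog '[[76,[0,-0.02,0.015],0],[76,[0,-0.02,0.015],0],[76,[0,0,0],0]]'; python3 t.py
```

```text
finger_force: 0.4
finger -51.7 th_f 0.76 154.5 ff 0.45
side toprow 168 [(np.float32(0.84), np.float64(0.77)), (np.float32(0.831), np.float64(0.76)), (np.float32(0.81), np.float64(0.78)), (np.float32(0.8), np.float64(0.75))]
finger_force: 0.0
finger -53.5 th_f 0.745 153.1 ff 0.0
side toprow 166 [(np.float32(0.857), np.float64(0.76)), (np.float32(0.852), np.float64(0.77)), (np.float32(0.83), np.float64(0.75)), (np.float32(0.823), np.float64(0.78))]
clock: 40.45
eef_pos: [513.2, 144.5, 151.5]
eef_rot: [-3.141, -0.0, 1.811]
wrist_force: [0.3, -0.1, 0.4]
finger_gap: 75.9
finger_force: 0.0
finger -55.6 th_f 0.728 151.5 ff 0.0
side toprow 168 [(np.float32(0.786), np.float64(0.76)), (np.float32(0.777), np.float64(0.77)), (np.float32(0.77), np.float64(0.75)), (np.float32(0.754), np.float64(0.78))]
```

The finger force has dropped to zero and the lid holds at about 0.76 rad while the finger moves on, so it is resting on the stay. I'll back the finger off a little, rise clear and retreat.

```bash
python3 -m jog '[[76,[0,-0.03,0],0],[76,[0,-0.04,0],0],[76,[0,0,-0.2],0],[76,[0,0,-0.3],0],[76,[0,0,-0.4],0],[76,[0,0,-0.4],0],[76,[0,0,-0.4],0],[76,[0,0,0],0]]'; python3 t.py; python3 -m jog '[[76,[0,-0.3,0],0],[76,[0,-0.4,0],0],[76,[0,-0.4,0],0],[76,[0,-0.4,0],0],[76,[0,-0.4,0],0],[76,[0,-0.4,0],0],[76,[0,-0.4,0],0],[76,[0,-0.3,0],0],[76,[0,-0.2,0],0],[76,[0,0,0],0]]'; python3 t.py
python3 - <<'E'
from h import *
print(theta())
for n in ("side","scene"):
    for q in ("tin","tube"):
        print(n,q,[np.round(r["rect"]).tolist() for r in regions_of(n,q)[:1]])
E
```

```text
clock: 41.35
eef_pos: [510.8, 143.9, 239.8]
eef_rot: [3.137, 0.0, 1.811]
wrist_force: [0.5, -1.0, -0.1]
finger_gap: 75.7
finger_force: 0.0
finger -58.1 th_f 0.708 239.8 ff 0.0
side toprow 168 [(np.float32(0.883), np.float64(0.77)), (np.float32(0.874), np.float64(0.76)), (np.float32(0.856), np.float64(0.78)), (np.float32(0.843), np.float64(0.75))]
clock: 42.45
eef_pos: [353.9, 105.4, 236.3]
eef_rot: [-3.141, -0.0, 1.811]
wrist_force: [-1.0, 0.8, 0.1]
finger_gap: 75.8
finger_force: 0.0
finger -219.7 th_f nan 236.3 ff 0.0
side toprow 168 [(np.float32(0.902), np.float64(0.76)), (np.float32(0.899), np.float64(0.77)), (np.float32(0.868), np.float64(0.75)), (np.float32(0.857), np.float64(0.78))]
{'side': (1303, 0.93, [(np.float64(0.838), 0.76), (np.float64(0.8), 0.74), (np.float64(0.798), 0.78)]), 'scene': (1839, 0.69, [(np.float64(0.909), 0.76), (np.float64(0.885), 0.78), (np.float64(0.853), 0.74)])}
side tin [[345.0, 250.0, 33.0, 54.0]]
side tube [[252.0, 202.0, 18.0, 31.0]]
scene tin [[327.0, 232.0, 28.0, 42.0]]
scene tube []t.py:2: RuntimeWarning: invalid value encountered in arccos
  s=read_state();p=s['eef_pos'];q=p-np.array([541,105,0]);f=q[0]*np.cos(.24)+q[1]*np.sin(.24)-38;print("finger",round(f,1),"th_f",np.arccos((82.5-f)/185).round(3),round(float(p[2]),1),"ff",round(float(s["finger_force"]),2))
```

```bash
python3 -c "
from cell import *
print(sign_off())"
```

```text
the job is handed in; nothing more can be done
None
```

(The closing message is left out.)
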